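Turn a tin of pipe cement to the sloping counter scanner

ROBOT

A 6-joint arm with a two-finger parallel gripper is mounted at the origin on the work surface. World frame = base frame: x ahead of the robot, y to its left, z up, the work surface at z = 0. Lengths are in m, angles in degrees, forces in N, time in s.
With the tool pointing down it reaches from about 0.375 to 0.75 m from the base axis. Payload 9 kg.
Tool frame: the origin (TCP) lies where the fingers leave the gripper's body, on its centre line; the fingertips stand 73 mm ahead of it and the grasp point (between the pads) lies 54 mm ahead of it (robot.tip_reach is the distance from the TCP to the fingertips, in m); z points along the fingers, y is the direction in which the jaws open and shut (so a half turn about z gives the same grasp; the last joint's range is limited). The gripper opens to 85 mm and grips with 20 to 120 N. Pads are 22 mm wide; open, the fingers measure 114 mm over their backs; the gripper's body (76 mm by 85 mm) begins 54 mm behind the grasp point. The pads swing forward as they close: fully open they stand 13 mm farther back than shut.
Start: joints at [58.172, 5.964, 5.575, 89.605, 0, 77.527], TCP at [0.199, 0.566, 0.304] pointing down, gripper open.
Joint ranges: [-171.21, 171.21], [-48.23, 106.86], [-62.78, 66.21], [-105.2, 120.99], [-86.42, 89.51], [-180, 180]. Speed limits (degrees/s): [127.2, 127.2, 147.25, 180, 180, 180].

INTERFACE

Orientations are given as [roll, pitch, yaw] about the fixed x, y, z axes, in that order (R = Rz(yaw) Ry(pitch) Rx(roll)).
In Python, from plant import robot gives the robot as it stands. Calls block until the motion is done:
- robot.move_pose(position, orientation): joint-space move of the TCP to a pose.
- robot.line_to(position, vel=0.15, rotation=None, guard=None): straight line of the TCP; rotation=None keeps the orientation; vel is the mean speed in m/s. With guard (N) it stops when the force on the tool has changed by that much, and returns True; else False.
- robot.goto_joints(angles): joint-space move.
- robot.set_gripper(opening): finger opening in m; the grip force is fixed at half the most; returns when the fingers have stopped.
- robot.pause(seconds).
- robot.ik(position, orientation): joint angles nearest the present ones, or None.
- robot.observe(): the state.
- robot.grab_frame(name): name is "scene" or "top" or "wrist"; returns the picture (400x640x3 uint8, blue, green, red); there is no depth.
- robot.get_calibration(name): a dict with "vertical_fov" (degrees; the focal length in pixels is half the picture's height over the tangent of half this angle, whatever the lens; pixels are square), "cx", "cy" (the principal point, pixels), "rvec" (rotation vector, rad) and "tvec" (3), from world to camera coordinates, as OpenCV has them. Camera axes: x right, y down, z forward; pixel columns grow to the right and rows downward; lengths in m; the calibration is good to about 2 mm. A picture is of the moment at which its call begins: read the wrist's pose just before it. get_calibration takes no time and is no camera call; for the wrist camera it gives the pose at the moment of the call.
A pose or a line that the arm cannot do raises robot.IKError and nothing moves.
- robot.job_done(): hands the job in, once; it reports no verdict.
The state is a dict: "time": time; "q": joint angles; "qvel": joint speeds; "joint_torque": joint torques, N m; "tool_pos": TCP position; "tcp_rot": TCP orientation; "ft_force": force on the tool from outside, world axes, zero at the start; "torque": the same for the moment, N m; "gripper_width": finger opening in m.
Only numpy, scipy, OpenCV 4.12 (cv2) and the standard library are available. Lean on these libraries where they do the work, as an engineer would, in place of code of your own. Each camera call takes 0.05 s, during which the arm holds its last target. There are 200 camera calls.

TASK

Pick up the tall tin of pipe cement and stand it in the sloping scan cradle, flat on the cradle's sloping floor between its low cheeks, turned so that the middle of its barcode panel faces straight at the window of the black scanner block. Set it down in the cradle rather than dropping it in, let go, and leave the other goods on the counter where they are.

Things in the scene. Friction and masses are not known exactly. Their poses are not given: they have to be found in the camera images.
- tin: Tall tin: plain grey closed cylinder, 56 mm diameter, 96 mm high, black lid, 0.2 to 0.4 kg, upright at the start. Barcode panel on one side; from its middle a 14 mm wide white paper seal runs up and over the rim to the lid's centre, so seen from above it points to the barcode side. Origin: centre of the underside; z along the axis to the lid; x out through the middle of the panel.
- tin_label (a point): Middle of the barcode panel (white paper with black bars, 37 mm wide round the curve, 10 to 56 mm above the tin's bottom). 28 mm from the tin's axis along its x, 33 mm above the underside. Same axes as the tin.
- seat: Seat of the fixed scan cradle: aluminium floor sloping 30 degrees, low side roughly to the robot. Origin: middle of the 80 x 80 mm standing place, on the floor's surface, 56 mm above the counter. x runs up the slope to the scanner, y level across it, z square to the floor, leaning to the low side. Cheeks 12 mm high and 8 mm thick at y = -40 and +40 mm.
- scan_window (a point): Middle of the glass window in the black scanner block's face, at seat x = 40 mm, z = 30 mm. The face looks down the slope, along the seat's -x. Block: 40 mm deep, 84 mm wide, 50 mm high (along seat z). Same axes as the seat.
- rest_top (a point): Middle of the upper inner edge of the back rest: an aluminium plate 42 mm high (along seat z), 8 mm thick, 100 mm wide, its inner face at seat x = -40 mm, on the low side. The tin may lean on it. Same axes as the seat.
- squat_tin: Bystander: squat grey tin, 84 mm in diameter, 46 mm high. Origin: centre of the underside, z up.
- coupling: Bystander: grey plastic pipe coupling, an open ring standing on end, 62 mm outside diameter, 52 mm bore, 46 mm high. Origin: centre of the underside, z up.
- elbow: Bystander: grey plastic 90 degree pipe elbow lying flat, 44 mm high, its two legs reaching 60 mm from the corner along its x and y. Origin: on the counter under the corner, z up.
Things that resemble listed ones, but are neither listed nor needed, are in the scene too. Of the things that look like the part that bears seat, the larger one is meant.

How it is judged:
By the outcome, as a careful person would: the job done as asked, in the order asked, and still so for the second after the job is handed in, with the robot touching nothing.
It also fails if it takes over 35 s, if anything falls off the work surface, if the arm or the gripper's body presses on something with over 40 N, if the wrist force passes 120 N, or if a joint passes its speed limit or range.

## Working session

There is one attempt and no reset: what is moved stays moved. The work goes in short steps, each a Python script; the robot and the scene stay as the last script left them, time stands still between calls to the robot, and variables do not carry over. Pictures are saved under pics/ and viewed, about 8 in all and at most 12, crops included, and the job is handed in when it is done.

```bash
mkdir -p pics; ls
python3 - <<'E'
from plant import robot
import cv2
for n in("scene","top"):
    cv2.imwrite(f"pics/{n}0.png",robot.grab_frame(n)); print(n,robot.get_calibration(n))
print(robot.get_calibration("wrist")); o=robot.observe();print(o)
E
```

```text
pics
scene {'vertical_fov': 57.284355569217155, 'cx': 307.9652402075979, 'cy': 197.8607080556408, 'rvec': array([ 1.95311687,  1.12723581, -0.56340556]), 'tvec': array([-0.28721281, -0.20942333,  1.22926884])}
top {'vertical_fov': 56.83816661690248, 'cx': 316.44368442099324, 'cy': 201.46299548243204, 'rvec': array([ 2.11423096, -2.13614654,  0.17092677]), 'tvec': array([-0.01639337,  0.58389866,  0.75082353])}
{'vertical_fov': 61.7362197893357, 'cx': 316.06354221451437, 'cy': 200.47770644429858, 'rvec': array([-2.38134373, -1.68749148, -0.22120286]), 'tvec': array([-0.59940003, -0.03326465,  0.37828506])}
{'time': 0.1, 'q': array([ 5.81707504e+01,  5.99474836e+00,  5.53122620e+00,  8.96060909e+01,
       -4.52288204e-05,  7.75290109e+01]), 'qvel': array([-0.03086819, -0.07477522,  0.16578615,  0.03373158,  0.05434133,
       -0.02398138]), 'joint_torque': array([ 5.29524637e-03, -5.58207321e+01,  5.04719532e+01,  1.31057360e-02,
       -2.98338427e-04,  1.97231526e-05]), 'tool_pos': array([0.19873166, 0.56589459, 0.30320186]), 'tcp_rot': array([-1.79932020e+02, -1.49884386e-02,  1.60641731e+02]), 'ft_force': array([ 0.57313438, -0.91450156,  0.41022088]), 'torque': array([ 0.0288771 ,  0.02044407, -0.00464121]), 'gripper_width': 0.08539789086576609}
```

View pics/scene0.png

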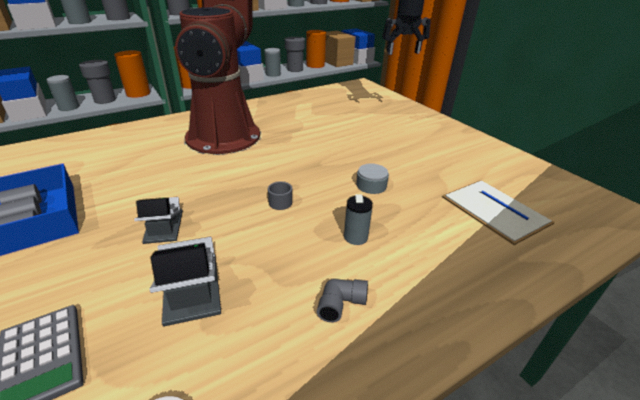

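View pics/top0.png

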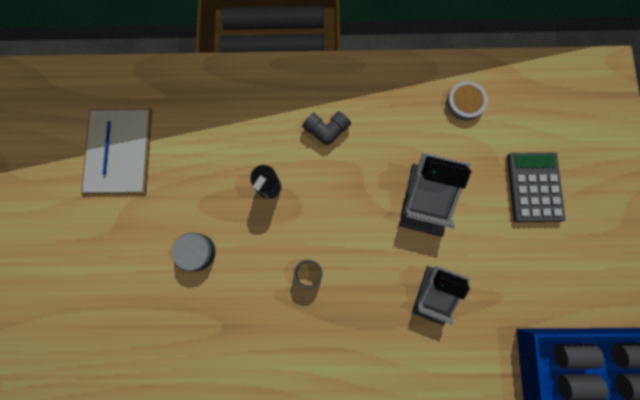

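The scene view shows the tin at (357,220) and the large cradle at (187,275). In the top view the tin's lid is at (265,180) with its seal pointing down-left, and the large cradle is at (437,192) with the scanner block at the top.

```bash
cat > h.py <<'E'
import numpy as np,cv2
from plant import robot
def cam(n):
    c=robot.get_calibration(n);f=200/np.tan(np.radians(c["vertical_fov"]/2))
    R=cv2.Rodrigues(np.array(c["rvec"]))[0];return dict(f=f,c=(c["cx"],c["cy"]),R=R,t=np.array(c["tvec"]))
def ray(c,p):
    d=c["R"].T@np.array([(p[0]-c["c"][0])/c["f"],(p[1]-c["c"][1])/c["f"],1]);return -c["R"].T@c["t"],d/np.linalg.norm(d)
def onz(c,p,z):
    o,d=ray(c,p);return o+d*(z-o[2])/d[2]
def proj(c,X):
    X=c["R"]@np.array(X)+c["t"];return X[:2]/X[2]*c["f"]+c["c"]
def two(c1,p1,c2,p2):
    o1,d1=ray(c1,p1);o2,d2=ray(c2,p2)
    s=np.linalg.lstsq(np.c_[d1,-d2],o2-o1,rcond=None)[0];a=o1+s[0]*d1;b=o2+s[1]*d2
    return (a+b)/2,np.linalg.norm(a-b)
E
python3 - <<'E'
from h import *
np.set_printoptions(precision=4,suppress=True)
t=cam("top");s=cam("scene")
print("campos",ray(t,(0,0))[0],ray(s,(0,0))[0])
print("tin",onz(t,(265,180),.096),"two",two(t,(265,180),s,(358,203)))
print("seat mid",onz(t,(436,195),.056))
print("squat",onz(t,(193,251),.046),"coup",onz(t,(308,273),.046),"elbow",onz(t,(327,130),.02))
w=cam("wrist");T=robot.observe();print("wristcam",ray(w,(316,200)))
a=cv2.imread("pics/top0.png");b=cv2.imread("pics/scene0.png")
A=cv2.resize(a[140:245,385:490],None,fx=4,fy=4,interpolation=2);B=cv2.resize(b[225:330,135:240],None,fx=4,fy=4,interpolation=2)
cv2.imwrite("pics/crop0.png",cv2.convertScaleAbs(np.hstack([A,B])[:,:800],alpha=1.5))
E
```

```text
campos [ 0.4457 -0.0318  0.8398] [ 1.1082 -0.3223  0.5528]
tin [0.622 0.083 0.096] two (array([0.6249, 0.0862, 0.0897]), np.float64(0.00506875028993882))
seat mid [ 0.5939 -0.2797  0.056 ]
squat [0.4799 0.2428 0.046 ] coup [ 0.4315 -0.0031  0.046 ] elbow [ 0.7578 -0.0482  0.02  ]
wristcam (array([0.1366, 0.5878, 0.3732]), array([ 0.243 , -0.0868, -0.9661]))
```

```bash
cat > shoot.py <<'E'
from h import *
import pickle
def shot(k,p,o):
    robot.move_pose(p,o); robot.pause(.15)
    c=cam("wrist"); im=robot.grab_frame("wrist"); cv2.imwrite(f"pics/{k}.png",im); pickle.dump(c,open(f"{k}.pkl","wb")); return im
E
python3 - <<'E'
from shoot import *
a=shot("t1",[.60,.083,.28],[180,0,160]); b=shot("c1",[.59,-.24,.28],[180,0,165]); c=shot("c2",[.57,-.30,.33],[180,0,165])
print(robot.observe()["time"],[cam("wrist")["f"]])
cv2.imwrite("pics/c12.png",np.vstack([b[:300],c[:300]]))
E
```

```text
4.5833 [np.float64(334.59813922733326)]
```

View pics/t1.png

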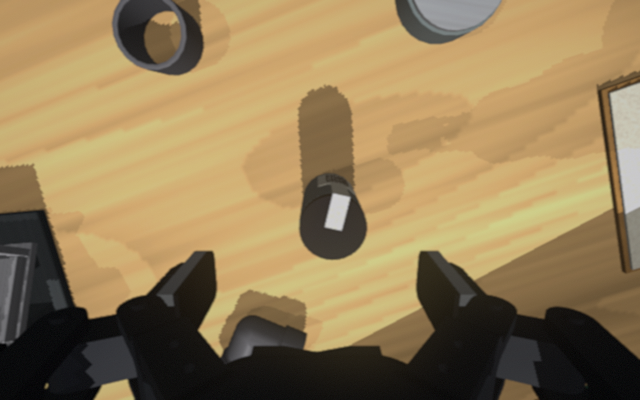

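View pics/c12.png

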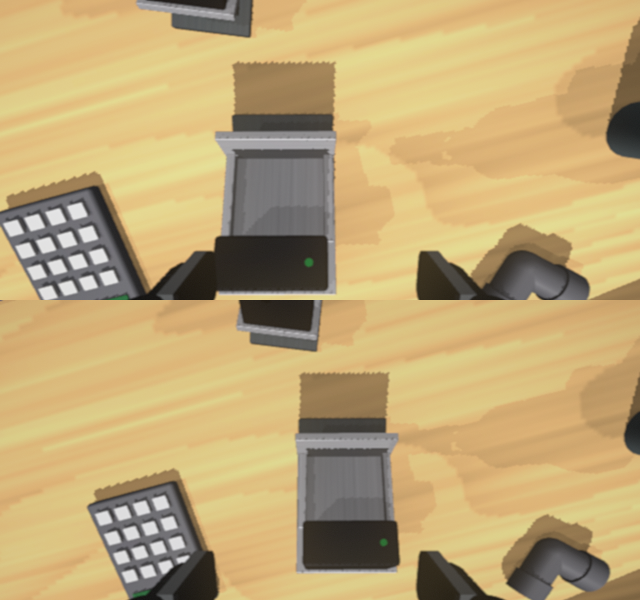

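The wrist view shows the tin lid centred near (333,226), with the white seal running to (342,195). The large cradle is clear in both wrist pictures: the rest is at about y=140, the block at y=236–292, and the floor lies between. I'll zoom to read pixels.

Run:
```python
from h import *
import pickle
np.set_printoptions(precision=4,suppress=True)
im=cv2.imread("pics/t1.png");c=pickle.load(open("t1.pkl","rb"))
m=np.zeros(im.shape[:2],np.uint8);m[170:262,295:372]=(im[170:262,295:372].min(2)>150)*255
k=max(cv2.findContours(m,0,1)[0],key=cv2.contourArea);r=cv2.minAreaRect(k);b=cv2.boxPoints(r);print(r,b)
P=np.array([onz(c,p,.096) for p in b])
print(P)
b=b[np.argsort(b[:,1])];o=b[:2].mean(0);i=b[2:].mean(0)
O,I=onz(c,o,.096),onz(c,i,.096);d=O-I
print("inner",i,I,"outer",o,O,"len",np.linalg.norm(d),"yaw",np.degrees(np.arctan2(d[1],d[0])))
d/= .028*0+np.linalg.norm(d)
t=cam("top");s=cam("scene")
ti=cv2.imread("pics/top0.png");mm=np.zeros(ti.shape[:2],np.uint8);mm[165:200,250:282]=(ti[165:200,250:282].min(2)>110)*255
k=max(cv2.findContours(mm,0,1)[0],key=cv2.contourArea);print("top seal",cv2.minAreaRect(k))
cen=np.array(cv2.minAreaRect(k)[0]);print("seal centre two-view",two(t,cen,c,r[0]),onz(c,r[0],.096))
print("lid ctr (333,226)->",onz(c,(333,226),.096))
a=cv2.imread("pics/c1.png")[115:300,205:345];e=cv2.imread("pics/c2.png")[125:285,290:405];f=im[160:265,290:375]
z=lambda x,s:cv2.resize(x,None,fx=s,fy=s,interpolation=2)
C=np.zeros((580,800,3),np.uint8)
A=z(a,3);C[:555,:420]=A;E=z(e,3);C[:480,425:770]=E
cv2.imwrite("pics/crop1.png",cv2.convertScaleAbs(C,alpha=1.4));cv2.imwrite("pics/tin1.png",cv2.convertScaleAbs(z(f,4),alpha=1.6))
```

```text
((337.0000305175781, 211.50003051757812), (17.70509910583496, 34.92512893676758), 14.03624439239502) [[324.1765 226.2941]
 [332.6471 192.4118]
 [349.8235 196.7059]
 [341.353  230.5883]]
[[0.6246 0.0817 0.096 ]
 [0.6005 0.0973 0.096 ]
 [0.6084 0.1088 0.096 ]
 [0.6328 0.0935 0.096 ]]
inner [332.7647 228.4412] [0.6287 0.0876 0.096 ] outer [341.2353 194.5589] [0.6044 0.1031 0.096 ] len 0.028781654914093492 yaw 147.48036521913383
top seal ((258.8460998535156, 182.73077392578125), (6.1017022132873535, 13.035452842712402), 33.690067291259766)
seal centre two-view (array([0.6161, 0.0955, 0.097 ]), np.float64(9.95076122199751e-05)) [0.6164 0.0954 0.096 ]
lid ctr (333,226)-> [0.6268 0.0884 0.096 ]
```

View pics/crop1.png

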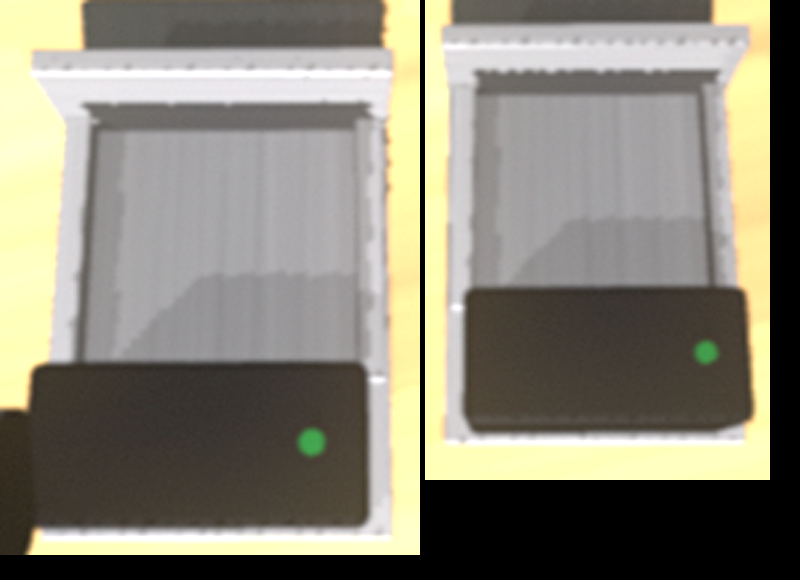

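View pics/tin1.png

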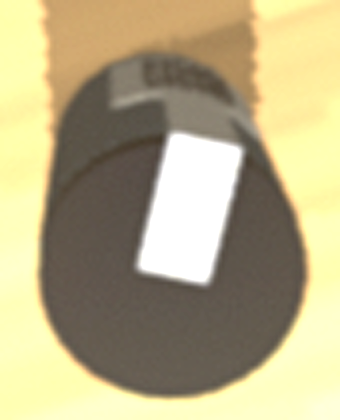

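The crops give clear corners: the rest's upper inner edge ends, the floor/rest line, the block's front top edge, and the LED. The tin crop confirms that the barcode panel lies under the seal. The lid height comes out at 0.097, so the seal/lid reading agrees.

Run:
```python
from h import *
import pickle
from scipy.optimize import least_squares
np.set_printoptions(precision=4,suppress=True)
c1=pickle.load(open("c1.pkl","rb"));c2=pickle.load(open("c2.pkl","rb"))
# image left = -y seat (camera up = toward robot -> left image = ? checked by print)
pts={"restL":((33,70),(444,42)),"restR":((391,70),(748,42)),"floorL":((92,130),(475,93)),"floorR":((358,129),(708,93)),
"blkL":((32,366),(466,289)),"blkR":((367,363),(745,288)),"led":((312,442),(706,352))}
W={}
for k,(a,b) in pts.items():
    a=(a[0]/3+205,a[1]/3+115);b=((b[0]-425)/3+290,b[1]/3+125)
    W[k],g=two(c1,a,c2,b);print(k,W[k],g)
for p,q in(("restL","restR"),("floorL","floorR"),("blkL","blkR")):
    d=W[q]-W[p];print(p,np.linalg.norm(d),"yaw of L->R",np.degrees(np.arctan2(d[1],d[0])), "mid",(W[p]+W[q])/2)
S={"restL":(-.04,-.05,.042),"restR":(-.04,.05,.042),"blkL":(.04,-.042,.05),"blkR":(.04,.042,.05)}
from scipy.spatial.transform import Rotation as Ro
def T(x,p):return Ro.from_euler("ZY",[x[3],-x[4]],degrees=True).apply(p)+x[:3]
PX={k:((a[0]/3+205,a[1]/3+115),((b[0]-425)/3+290,b[1]/3+125)) for k,(a,b) in pts.items()}
def res(x):return np.concatenate([proj(c,T(x,S[k]))-PX[k][i] for k in S for i,c in enumerate((c1,c2))])
r=least_squares(res,[.6,-.28,.056,-15,30]);print(r.x,"px resid",r.fun)
for y in(-.04,.04): print("floor corner pred c1 crop",(proj(c1,T(r.x,(-.04,y,0)))-[205,115])*3)
t=cam("top");print("seat in top view",proj(t,r.x[:3]))
```

```text
restL [ 0.527  -0.3068  0.0715] 5.413914627986308e-05
restR [ 0.5523 -0.212   0.0708] 1.3168388051411024e-05
floorL [ 0.5484 -0.303   0.0469] 0.0003037577355384798
floorR [ 0.5681 -0.2251  0.0535] 0.00010581604571709238
blkL [ 0.5948 -0.3165  0.1187] 0.00024090657423024987
blkR [ 0.6163 -0.2368  0.1164] 0.00017785892711515573
led [ 0.6271 -0.2536  0.1301] 8.613865794771551e-05
restL 0.09804614076696803 yaw of L->R 75.03782666125313 mid [ 0.5396 -0.2594  0.0712]
floorL 0.08062306051483291 yaw of L->R 75.81647635153682 mid [ 0.5583 -0.264   0.0502]
blkL 0.08256057644505935 yaw of L->R 74.89379234224043 mid [ 0.6055 -0.2766  0.1175]
[  0.5922  -0.2734   0.0509 -14.8071  25.2163] px resid [-1.4015  0.592  -1.1371  0.5612  1.133   0.3761  1.1607  0.3055  0.8592
 -1.0028 -0.8817 -0.2735  0.4721 -0.1872 -0.431  -0.1765]
floor corner pred c1 crop [100.4946 119.4245]
floor corner pred c1 crop [354.7003 118.9789]
seat in top view [432.4291 196.2273]
```

```bash
cat > plan.py <<'E'
from h import *
from scipy.spatial.transform import Rotation as Ro
np.set_printoptions(precision=4,suppress=True)
SEAT=np.array([.5948,-.2739,.056]);RS=Ro.from_euler("ZY",[-14.9,-30],degrees=True)
sx,sy,sz=RS.as_matrix().T
RT=np.c_[-sx,sy,-sz];ORI=Ro.from_matrix(RT).as_euler("xyz",degrees=True)
H=.126
def place(x,up):return SEAT+sx*x+sz*(H+up)
TIN=np.array([.628,.088]);PO=[180,0,-32.5]
E
python3 - <<'E'
from plan import *
import pickle
c1=pickle.load(open("c1.pkl","rb"));c2=pickle.load(open("c2.pkl","rb"));t=cam("top")
w=lambda p:RS.apply(p)+SEAT
for n,p in dict(restL=(-.04,-.05,.042),restR=(-.04,.05,.042),fL=(-.04,-.036,0),fR=(-.04,.036,0),bL=(.04,-.042,.05),bR=(.04,.042,.05),bbL=(.08,-.042,.05)).items():
    q=proj(c2,w(p));print(n,"c1crop",(proj(c1,w(p))-[205,115])*3,"c2crop",(q-[290,125])*3+[425,0],"top",proj(t,w(p)))
print(sz,ORI)
print("pick",robot.ik([*TIN,.28],PO),robot.ik([*TIN,.126],PO))
for u in(.16,.0):print("place",robot.ik(place(-.009,u),ORI))
E
```

```text
restL c1crop [29.5924 75.4756] c2crop [441.4278  46.828 ] top [454.1156 224.4501]
restR c1crop [395.4692  75.4289] c2crop [752.4954  46.571 ] top [406.7824 212.6901]
fL c1crop [113.3358 133.3048] c2crop [486.9714  96.9703] top [443.6859 215.4398]
fR c1crop [342.8234 133.2752] c2crop [685.9313  96.7992] top [411.2746 207.4189]
bL c1crop [ 27.2827 361.5984] c2crop [463.0559 285.9737] top [464.6732 189.0144]
bR c1crop [370.0481 361.5521] c2crop [749.6491 285.691 ] top [422.9031 178.8778]
bbL c1crop [ 13.9182 530.8046] c2crop [461.7421 424.7932] top [471.8618 169.9674]
[-0.4832  0.1286  0.866 ] [180.   30.  165.1]
pick [  -3.816    11.7871    9.4599   87.6727    0.     -151.316 ] [  -3.816    14.3119   -3.7629   71.9252    0.     -151.316 ]
place [-50.4675 -43.4017 -39.4523  68.793   16.9077 -31.7687]
place [-44.5004 -26.064  -42.778   46.6293  14.2985 -26.1962]
```

The predicted corners match the pictures to within 2 px, including the floor/rest line. Picking now.

Run:
```python
from plan import *
robot.move_pose([*TIN,.25],PO)
g=robot.line_to([*TIN,.126],vel=.12,guard=15);o=robot.observe();print(g,o["tool_pos"],o["time"])
if not g:
    robot.set_gripper(.05);o=robot.observe();print("w",o["gripper_width"],o["tool_pos"])
    robot.line_to([*TIN,.16],vel=.1);robot.line_to([*TIN,.27]);robot.pause(.2)
    o=robot.observe();print(o["ft_force"],o["gripper_width"],o["time"],o["tool_pos"])
    cv2.imwrite("pics/s1.png",np.hstack([cv2.resize(robot.grab_frame("scene")[60:300,230:430],None,fx=2,fy=2),cv2.resize(robot.grab_frame("wrist")[130:370,220:420],None,fx=2,fy=2)]))
```

```text
False [0.6286 0.088  0.1271] 7.6833
w 0.05453484294670305 [0.6285 0.0879 0.127 ]
[ 0.2493 -0.3779 -2.7687] 0.05428238132354183 9.65 [0.6276 0.088  0.2688]
```

View pics/s1.png

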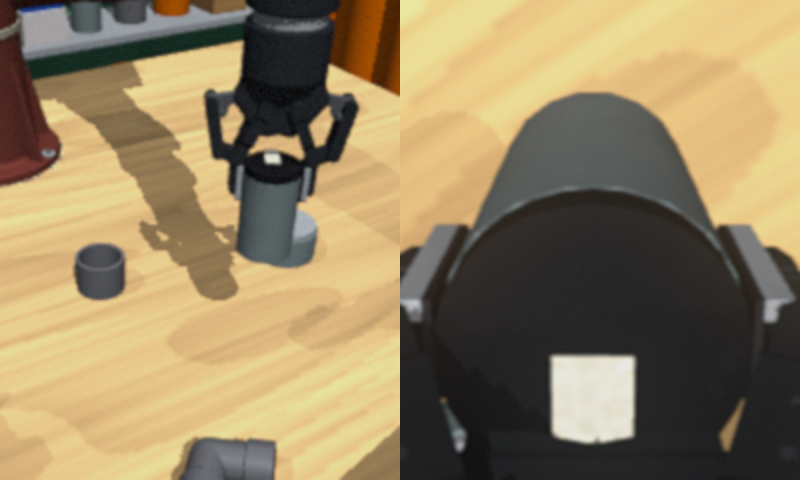

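The tin is held upright, with the seal centred between the pads and square to the jaws. Moving to the cradle, with a force-guarded set-down.

Run:
```python
from plan import *
X=-.009
robot.move_pose(place(X,.14),ORI)
robot.line_to(place(X,.02),vel=.12);robot.pause(.2)
o=robot.observe();print(o["tool_pos"]-place(X,.02),o["tcp_rot"],o["ft_force"],o["time"])
g=robot.line_to(place(X,-.008),vel=.02,guard=5)
o=robot.observe();d=o["tool_pos"]-SEAT
print(g,"seat coords of TCP",d@sx,d@sy,d@sz-H,o["ft_force"],o["time"])
cv2.imwrite("pics/s2.png",np.hstack([cv2.resize(robot.grab_frame("scene")[160:340,110:290],None,fx=2.2,fy=2.2),cv2.resize(robot.grab_frame("top")[120:260,370:510],(396,396))]))
```

```text
[ 0.0001 -0.0002  0.0008] [-179.962    30.0583  165.1119] [ 0.0597  0.013  -3.4566] 12.925
True seat coords of TCP -0.009142930439350154 5.887969943809204e-05 0.0011933647149186266 [-4.8173  0.9949  5.4812] 13.85
```

View pics/s2.png

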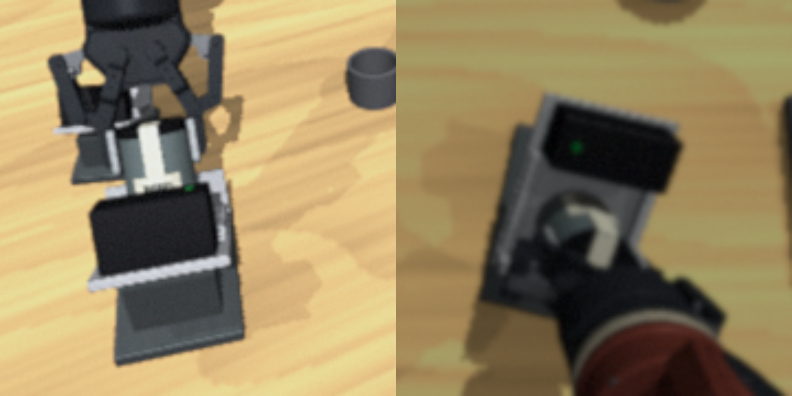

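The floor contact came at the expected height, with the force along the seat normal, and the barcode faces the scanner. Next I'll ease the tin against the rest, release it, and back away along the seat normal.

Run:
```python
from plan import *
p=robot.observe()["tool_pos"]
g=robot.line_to(p-sx*.007,vel=.01,guard=7)
o=robot.observe();d=o["tool_pos"]-SEAT;print(g,d@sx,d@sy,d@sz-H,o["ft_force"])
robot.set_gripper(.072);robot.pause(.2);p=robot.observe()["tool_pos"]
print(p-SEAT, robot.observe()["gripper_width"])
robot.line_to(p+sz*.12,vel=.1)
cv2.imwrite("pics/a.png",robot.grab_frame("wrist"))
robot.move_pose([.40,.12,.32],[180,0,165]);robot.pause(.3)
o=robot.observe();print(o["time"],o["ft_force"])
s=robot.grab_frame("scene");t=robot.grab_frame("top")
cv2.imwrite("pics/top9.png",t);cv2.imwrite("pics/scene9.png",s)
w=cv2.imread("pics/a.png")
C=np.zeros((590,800,3),np.uint8);C[:396,:396]=cv2.resize(s[160:340,110:290],(396,396));C[:396,400:796]=cv2.resize(t[120:260,370:510],(396,396))
C[396:590,:310]=cv2.resize(w,(310,194));C[396:590,400:710]=cv2.resize(t,(310,194))
cv2.imwrite("pics/f.png",cv2.convertScaleAbs(C,alpha=1.3))
```

```text
True -0.011612260112188591 -1.3857822241499645e-05 0.001206786703433299 [-2.6343  0.8742  4.2175]
[-0.0713  0.0192  0.1039] 0.07188530850217568
17.9167 [ 1.1577 -0.2192 -0.6744]
```

View pics/f.png

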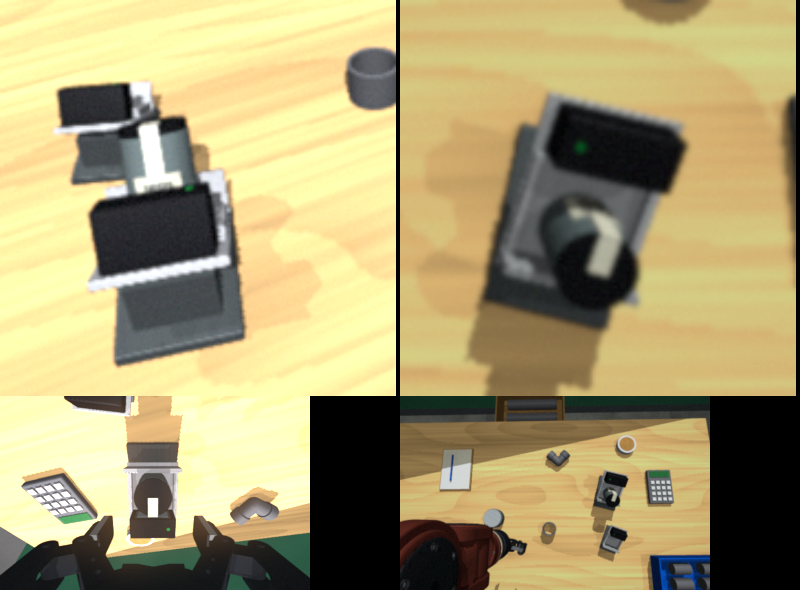

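The tin stands flat in the cradle with its seal aimed at the scanner, and the bystanders look unmoved. I'll check the seal angle numerically, then hand in.

Run:
```python
from plan import *
w=cv2.imread("pics/a.png");m=np.zeros(w.shape[:2],np.uint8);R=(slice(190,270),slice(280,350));m[R]=(w[R].min(2)>150)*255
k=max(cv2.findContours(m,0,1)[0],key=cv2.contourArea);print(cv2.minAreaRect(k))
a=cv2.imread("pics/top0.png").astype(int);b=cv2.imread("pics/top9.png").astype(int)
for n,(x,y) in dict(elbow=(327,130),coup=(308,273),squat=(193,251)).items():print(n,abs(a-b)[y-25:y+25,x-25:x+25].mean())
robot.job_done();print(robot.observe()["time"])
```

```text
((315.0, 230.0), (38.0, 20.0), 90.0)
elbow 9.623333333333333
coup 10.7152
squat 15.312933333333334
the job is handed in; nothing more can be done
the job is handed in; nothing more can be done
```

Run:
```python
import cv2,numpy as np
a=cv2.imread("pics/top0.png",0);b=cv2.imread("pics/top9.png",0)
print(a.mean(),b.mean())
for n,(x,y) in dict(elbow=(327,130),coup=(308,273),squat=(193,251)).items():
    r=cv2.matchTemplate(b[y-35:y+35,x-35:x+35],a[y-22:y+22,x-22:x+22],5);print(n,cv2.minMaxLoc(r)[1::2],"(13,13)=unmoved")
```

```text
99.82407421875 97.38228515625
elbow (0.999575674533844, (13, 13)) (13,13)=unmoved
coup (0.9994689226150513, (13, 13)) (13,13)=unmoved
squat (0.8635641932487488, (13, 13)) (13,13)=unmoved
```

The tin is standing in the large scan cradle, flat on the floor and against the back rest, with its barcode facing the scanner window. I handed the job in at about 18 s of robot time. I picked the tin up from above, set it down slowly until it touched the floor, eased it about 2.5 mm down the slope until the force rose, then let go.

**Checks that agreed:**
- **Set-down:** contact came within about 1 mm of the expected floor height, with the force square to the sloping floor.
- **Position:** the tin's axis was at about x = -11.6 mm, y = 0 in the seat's frame when I let go.
- **Barcode:** in the last wrist picture, taken square to the seat, the seal showed no measurable turn (0°, within about 2°) and lies on the cradle's centre line.
- **Bystanders:** matching the top view before and after shows the elbow, coupling and squat tin at the same pixels.

**Checks that disagreed or were weaker:**
- **Slope:** a free fit of the cradle's pose to the pixels gave 25°, not 30°. I used the stated 30° and 56 mm floor height, which matched the cradle corners to about 2 px, and the contact height bore this out.
- **Floor corners:** my first two-view heights for the floor corners came out 10 to 17 mm too high. I did not use them.
- **Plain image difference:** it came out non-zero at the three bystanders, I think from brightness changes. I did the position match only after handing in. The squat tin matched less closely (0.86 against 0.999 for the others), probably because the arm or its shadow was near it.

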